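# Close the packed bead carton

### The arm

A 7-joint arm with a two-finger parallel gripper is mounted at the origin on the work surface. World frame = base frame: x ahead of the robot, y to its left, z up, the work surface at z = 0. Lengths are in m, angles in rad, forces in N, time in s.
With the tool pointing down it reaches from about 0.35 to 0.9 m from the base axis. Payload 8.1 kg.
Tool frame: the origin (TCP) lies at the very end of the fingers, on their centre line; the grasp point (between the pads) lies 19 mm behind it (r.tcp_to_grasp is the distance from the TCP to the grasp point, in m); z points along the fingers, x is the direction in which the jaws open and shut, and the axes are right-handed (so a half turn about z gives the same grasp; the last joint's range is limited). The gripper opens to 85 mm and grips with 20 to 120 N. Pads are 22 mm wide; open, the fingers measure 114 mm over their backs; the gripper's body (76 mm by 85 mm) begins 54 mm behind the grasp point. The pads swing forward as they close: fully open they stand 13 mm farther back than shut.
Start: joints at [-1.45, 0.434, 0.025, 1.573, -0.012, 1.134, -0.075], TCP at [0.139, 0.609, 0.231] pointing down, gripper open.
Joint ranges: [-2.62, 2.62], [-0.44, 2.09], [-1.27, 1.32], [0.08, 2.57], [-1.32, 4.46], [0.12, 2], [-2.74, 2.74]. Speed limits (rad/s): [2.22, 2.22, 3.01, 3.01, 3.14, 3.14, 3.14].

### API

Orientations are given as a unit quaternion [x, y, z, w].
In Python, from station import r, cams gives the robot as it stands.
- The arm moves only by the shell command python3 -m inch 'ROWS' [OPENING] [FORCE]. ROWS is JSON, a list of rows, each an object with "dp": the shift along the tool's x, y, z in mm, a list of three; "turn": the turn about the tool's z in degrees. A call has 1 to 10 rows; each row shifts and turns the commanded pose from where the row before left it, along the tool's axes as they then stand; what a row does not reach is not made up. A row lasts 1/12 s, in which the tool goes at most 41.7 mm and 7.16 degrees, less where a joint would pass 70% of its speed; a pose out of reach is approached as far as the arm can. A call with a gripper value outside its range is refused whole. OPENING is the gripper's target within -1 to 1 (shut at 1, half-way at 0, fully open at -1), set as the call begins (- or left out, the last holds). The fingers move at their own pace and stop on an object; FORCE is the grip in N (left out, the last holds). Time passes only in rows, so rows that do not move let the fingers close. It gives the time, the measured TCP pose, the force and the opening at its end, in the units of the state.
- r.get_obs(): the state, without advancing time (a new reading comes with each control period).
- cams.get_image(name): name is "scene" or "side" or "wrist"; returns a dict with "color" (400x640x3 uint8, red, green, blue), "range_z" (400x640 float32, m along the optical axis (not along the pixel's ray), 0 where there is no reading), "fov_y" (degrees; the focal length in pixels is half the picture's height over the tangent of half this angle, whatever the lens; pixels are square), "cx", "cy" (the principal point, pixels), "view" (4x4, takes a point from world to camera coordinates). Camera axes: x right, y up, looking along -z (the intrinsics and any distortion apply to the point x, -y, -z); pixel columns grow to the right and rows downward; lengths in m; the calibration is good to about 2 mm. A picture is of the moment at which its call begins.
- r.close_job(): hands the job in, once; it reports no verdict.
The state is a dict: "time": time; "joints": joint angles; "joint_vel": joint speeds; "joint_torque": joint torques, N m; "tcp_pos": TCP position; "eef_rot": TCP orientation; "ft_force": force on the tool from outside, world axes, zero at the start; "torque": the same for the moment, N m; "grip_width": finger opening in m.
Only numpy, scipy, OpenCV 4.12 (cv2) and the standard library are available. Lean on these libraries where they do the work, as an engineer would, in place of code of your own. Each camera call takes 0.05 s, during which the arm holds its last target.

### The job

Close the carton that is packed with the compartment tray of beads: fold its narrow top flap fully down first, then fold the wide flap fully down over it. Leave the empty carton open and do not push against it.

Things in the scene. Friction and masses are not known exactly. Their poses are not given: they have to be found in the camera images.
- carton: Packed carton: brown cardboard, open top, 200 (its x) x 150 (its y) x 80 mm high, walls 4 mm, a cream compartment tray of beads inside (41 mm high). Cannot be shifted; any yaw. Origin: centre of its underside on the table, z up. Its two top flaps are hinged along its 200 mm sides, hinge lines along its x: narrow flap at y -75, z 80 mm; wide flap at y +75, z 84 mm.
- narrow_flap (a joint): Packed carton's narrow flap, rad: 0 = shut, flat inwards over the opening; 1.57 upright; more = leaning outwards (to 2.2). 198 mm along the hinge, 60 mm hinge to free edge, 4 mm thick; shut, its top is 84 mm above the table. Starts at 1.4 to 1.95. Slightly stiff crease (0.04 N m): moves under about 1 N, stays where left.
- wide_flap (a joint): Packed carton's wide flap, rad: 0 = shut, flat inwards over the narrow flap's edge; 1.57 upright; more = leaning outwards (to 2.2). 198 mm along the hinge, 100 mm hinge to free edge, 4 mm thick; shut, its top is 88 mm above the table. Starts at 1.4 to 1.95. Same stiff crease (0.04 N m): stays where left.
- spare_carton: The other carton, empty: same cardboard, size, flaps, origin and axes as the packed one, both flaps standing open at 1.4 to 1.95 rad. Cannot be shifted; any yaw; 0.4 m or more to one side of the packed one, centre to centre.
There are look-alikes about, which are no part of the job. What is shaped like the carton but black or turquoise is not meant.

How it is judged:
On the way:
1. the narrow flap is folded down (within 10 degrees of flat) while the wide flap is still open (value of joint narrow_flap below 0.18 rad and value of joint wide_flap above 0.8 rad), for 0.2 s.
At the end, for the whole second after the job is handed in: Both flaps of the packed carton lie within 0.18 rad (10 degrees) of flat, the narrow one folded first, the wide one over it (value of joint each of narrow_flap, wide_flap below 0.18 rad); the robot touches nothing.
It fails at once if the wide flap is folded down while the narrow flap is still up (value of joint wide_flap below 0.5 rad and value of joint narrow_flap above 0.35 rad).
It fails at once if the empty carton or one of its flaps is pushed (more than 0.4 N) (contact force between spare_carton and anything else above 0.4 N).
It also fails if it takes over 48 s, if anything falls off the work surface, if the arm or the gripper's body presses on something with over 40 N, if the wrist force passes 120 N, or if a joint passes its speed limit or range.

## Working session

There is one attempt and no reset: what is moved stays moved. The work goes in short steps, Python scripts to look and compute and a shell command to move; the robot and the scene stay as the last step left them, time stands still between calls to the robot, and variables do not carry over. Pictures are saved under pics/ and viewed, and the job is handed in when it is done.

```bash
mkdir -p pics; ls; python3 - <<'E'
from station import r,cams
import cv2,numpy as np
o=r.get_obs();print(o)
for n in ["scene","side","wrist"]:
    d=cams.get_image(n);cv2.imwrite(f"pics/{n}0.png",d["color"][:,:,::-1]);print(n,d["fov_y"],d["cx"],d["cy"],d["view"].round(3).tolist(),[k for k in d])
    np.savez(f"pics/{n}0.npz",**d)
E
```

```text
pics
{'time': 0.0, 'joints': array([-1.44958274,  0.43519195,  0.02495131,  1.57408577, -0.01163336,
        1.13402928, -0.07509741]), 'joint_vel': array([ 0.00010787, -0.00088734, -0.00030313,  0.00054749,  0.00069799,
        0.00127081, -0.00081172]), 'joint_torque': array([-2.36833539e-04, -6.70473146e+01,  1.02524724e+00, -3.16201830e+01,
        1.57175265e-02,  1.28819994e-02,  9.71484610e-06]), 'tcp_pos': array([0.13863772, 0.60890548, 0.23054938]), 'eef_rot': array([ 7.81667764e-01,  6.23694549e-01, -5.80138821e-04,  5.28455403e-04]), 'ft_force': array([-0.14766944, -0.05780354,  0.0507447 ]), 'torque': array([-0.00905515, -0.03957277,  0.01470158]), 'grip_width': 0.08520594597176889}
scene 47.3969276919166 324.19663823749846 201.15942124989164 [[-0.9, 0.437, 0.013, 0.522], [-0.334, -0.707, 0.623, 0.212], [0.281, 0.556, 0.782, -1.766], [0.0, 0.0, 0.0, 1.0]] ['color', 'range_z', 'fov_y', 'cx', 'cy', 'view']
side 57.67902311561721 326.86169064343744 198.99134473897118 [[-0.999, -0.048, -0.004, 0.601], [0.023, -0.537, 0.843, -0.024], [-0.042, 0.842, 0.537, -1.122], [0.0, 0.0, 0.0, 1.0]] ['color', 'range_z', 'fov_y', 'cx', 'cy', 'view']
wrist 69.56352124352951 316.4852683385754 204.92325357712892 [[0.223, 0.975, 0.0, -0.623], [-0.931, 0.213, -0.297, 0.038], [-0.29, 0.066, 0.955, -0.379], [0.0, 0.0, 0.0, 1.0]] ['color', 'range_z', 'fov_y', 'cx', 'cy', 'view']
```

View pics/scene0.png

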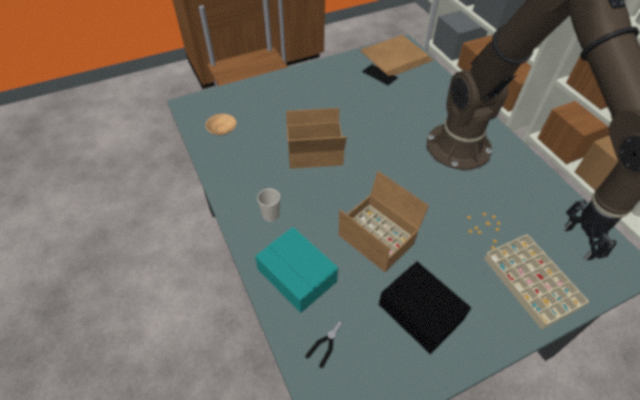

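View pics/side0.png

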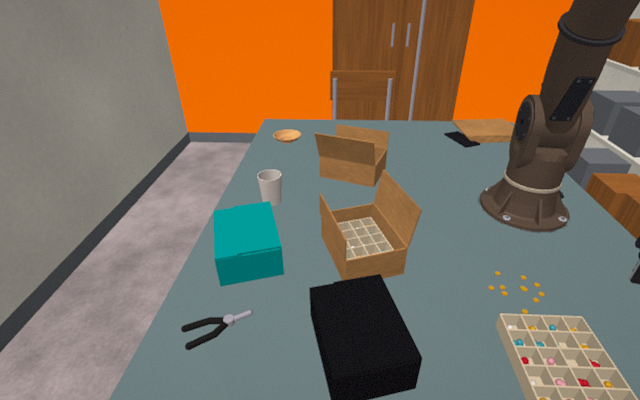

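View pics/wrist0.png

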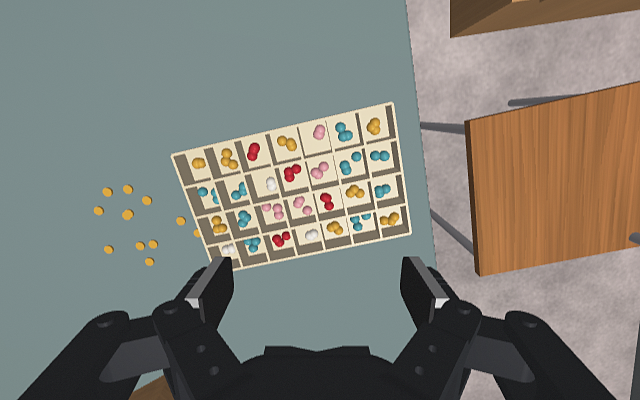

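The packed carton is in the middle: scene pixel (385,225), side pixel (365,235). Its tall (wide) flap is on the robot's side and the short one on the far side. The empty carton is at scene (315,138). Next I'll build the point cloud.

```bash
cat > h.py <<'E'
import numpy as np
def cloud(d):
    h,w=d["range_z"].shape
    f=h/2/np.tan(np.radians(float(d["fov_y"]))/2)
    v,u=np.mgrid[0:h,0:w]; z=d["range_z"]
    X=np.stack([(u-d["cx"])/f*z,-(v-d["cy"])/f*z,-z],-1)
    V=np.array(d["view"]);R=V[:3,:3];t=V[:3,3]
    return (X-t)@R
def proj(d,p):
    V=np.array(d["view"]);c=V[:3,:3]@np.array(p)+V[:3,3]
    f=d["range_z"].shape[0]/2/np.tan(np.radians(float(d["fov_y"]))/2)
    return d["cx"]+f*c[0]/-c[2], d["cy"]-f*c[1]/-c[2]
def brown(d):
    import cv2
    hsv=cv2.cvtColor(np.asarray(d["color"]),cv2.COLOR_RGB2HSV)
    return (hsv[...,0]>6)&(hsv[...,0]<22)&(hsv[...,1]>90)
E
python3 - <<'E'
import numpy as np,cv2
from h import *
for n in ["scene","side"]:
    d=np.load(f"pics/{n}0.npz"); P=cloud(d); m=brown(d)&(d["range_z"]>0)
    k=(d["range_z"]>0)
    # table check
    for uv in ([(450,200),(380,330)] if n=="scene" else [(450,300)]): print("pt",uv,P[uv[1],uv[0]].round(3))
    m&=(P[...,2]>0.01)&(P[...,2]<0.25)&(np.abs(P[...,0])<1.2)&(np.abs(P[...,1])<1.2)
    nl,lab,st,c=cv2.connectedComponentsWithStats(m.astype(np.uint8))
    for i in range(1,nl):
        if st[i,4]>300:
            q=P[lab==i]; print(n,i,st[i],q.min(0).round(3),q.max(0).round(3))
E
```

```text
pt (450, 200) [0.191 0.206 0.002]
pt (380, 330) [0.652 0.511 0.   ]
scene 1 [ 362   36   69   40 1487] [-0.214 -0.724  0.01 ] [ 0.055 -0.49   0.038]
scene 4 [ 287  109   58   59 2886] [ 0.403 -0.321  0.01 ] [ 0.648 -0.071  0.184]
scene 6 [206 115  30  19 374] [ 0.743 -0.542  0.01 ] [ 0.853 -0.425  0.037]
scene 11 [ 339  172   89   99 3516] [0.386 0.114 0.01 ] [0.614 0.358 0.185]
pt (450, 300) [ 0.308  0.386 -0.001]
side 3 [ 451  118   64   24 1117] [-0.201 -0.727  0.01 ] [ 0.062 -0.061  0.233]
side 5 [ 315  124  106  157 8555] [ 0.383 -0.318  0.01 ] [0.646 0.425 0.184]
```

```bash
cat > fit.py <<'E'
import numpy as np
from scipy.optimize import least_squares
from h import *
def sdf(q,c,h):
    d=np.abs(q-c)-h
    return np.abs(np.linalg.norm(np.maximum(d,0),axis=-1)+np.minimum(d.max(-1),0))
def model(p,P):
    x,y,th,an,aw=p; c,s=np.cos(th),np.sin(th)
    q=(P-[x,y,0])@np.array([[c,-s,0],[s,c,0],[0,0,1]])
    D=[sdf(q,[0,sg*.073,.04],[.1,.002,.04]) for sg in(1,-1)]+[sdf(q,[sg*.098,0,.04],[.002,.075,.04]) for sg in(1,-1)]
    D.append(sdf(q,[0,0,.002],[.1,.075,.002]))
    for sg,a,L,z0 in ((-1,an,.06,.08),(1,aw,.10,.084)):
        # flap local: u along flap from hinge; dir = (-sg cos a, sin a)
        dy=q[:,1]-sg*.075; dz=q[:,2]-z0
        u=dy*(-sg*np.cos(a))+dz*np.sin(a); n=dy*(sg*np.sin(a))+dz*np.cos(a)
        D.append(sdf(np.stack([q[:,0],u,n],-1),[0,L/2,.002],[.099,L/2,.002]))
    return np.min(D,0)
def fit(P,x0,y0,yaws=np.arange(-180,180,15)):
    out=[]
    for t in yaws:
        r=least_squares(lambda p:model(p,P),[x0,y0,np.radians(t),1.65,1.65],loss="soft_l1",f_scale=.004)
        out.append((r.cost,r.x))
    out.sort(key=lambda a:a[0]); return out
E
python3 - <<'E'
import numpy as np
from fit import *
A=[]
for n in ["scene","side"]:
    d=np.load(f"pics/{n}0.npz"); P=cloud(d); m=brown(d)&(d["range_z"]>0)&(P[...,2]>.01)&(P[...,2]<.25)
    A.append(P[m])
for nm,lo,hi,c in (("packed",(.36,.09),(.64,.45),(.5,.235)),("spare",(.36,-.36),(.68,-.03),(.53,-.2))):
    for B in (A[0],A[1],np.vstack(A)):
        k=((B[:,:2]>lo)&(B[:,:2]<hi)).all(1); Q=B[k]
        Q=Q[::max(1,len(Q)//1500)]
        o=fit(Q,*c)
        print(nm,len(Q))
        for cc,x in o[:1]+[z for z in o if abs(np.cos(z[1][2]-o[0][1][2]))<.9 or np.cos(z[1][2]-o[0][1][2])<0][:1]: print(cc,x.round(4),np.degrees(x[2]).round(1), np.median(model(x,Q)).round(4))
E
```

```text
packed 1768
0.002273224355402108 [0.5098 0.2382 1.9129 1.5674 1.7762] 109.6 0.0009
0.026270273786011582 [ 0.5068  0.2372 -1.2256  1.697   1.5737] -70.2 0.0012
packed 1751
0.004443023889560276 [0.5054 0.2409 1.9163 1.5609 1.7579] 109.8 0.0005
0.027036124398027977 [ 0.5049  0.2408 -1.2233  1.6711  1.5738] -70.1 0.0008
packed 1758
0.003511890237079833 [0.5089 0.2421 1.9163 1.5555 1.7999] 109.8 0.0008
0.026880895203643694 [ 0.5053  0.2408 -1.2248  1.6834  1.573 ] -70.2 0.001
spare 2886
0.00397243295931714 [ 0.5236 -0.2059 -0.3489  1.699   1.894 ] -20.0 0.0011
0.03670506470073084 [ 0.5238 -0.2054 -3.4913  1.846   1.7269] -200.0 0.0013
spare 1656
0.0012486160692990556 [ 0.5197 -0.2051 -0.3496  1.7019  1.8851] -20.0 0.001
0.02634980688706768 [ 0.5202 -0.2037  2.7938  1.8328  1.754 ] 160.1 0.0012
spare 1550
0.0016467786175589855 [ 0.52   -0.2047 -0.3504  1.7085  1.8848] -20.1 0.001
0.022457904989545873 [ 0.5202 -0.2039  2.7913  1.8387  1.7473] 159.9 0.0013
```

```bash
python3 -m inch '[{"dp":[0,0,0],"turn":-6.5},{"dp":[0,0,0],"turn":-6.5},{"dp":[0,0,0],"turn":-6.5},{"dp":[0,0,0],"turn":-6.5},{"dp":[0,0,0],"turn":-6.5},{"dp":[0,0,0],"turn":0}]' 1 40
python3 -m inch '[{"dp":[-29,21.5,0],"turn":0},{"dp":[-29,21.5,0],"turn":0},{"dp":[-29,21.5,0],"turn":0},{"dp":[-29,21.5,0],"turn":0},{"dp":[-29,21.5,0],"turn":0},{"dp":[-29,21.5,0],"turn":0},{"dp":[-29,21.5,0],"turn":0},{"dp":[-29,21.5,0],"turn":0}]'
cat > where.py <<'E'
from station import r
import numpy as np
from scipy.spatial.transform import Rotation as R
o=r.get_obs(); M=R.from_quat(o["eef_rot"]).as_matrix()
th=1.915; c=np.array([.507,.240,0]); ex=np.array([np.cos(th),np.sin(th),0]); ey=np.array([-np.sin(th),np.cos(th),0])
p=o["tcp_pos"]-c
print("t",round(o["time"],2),"carton-frame mm",(np.array([p@ex,p@ey,p[2]])*1000).round(1),"tool x ang vs carton x",round(float(np.degrees(np.arctan2(M[:,0]@ey,M[:,0]@ex))),2),"toolz",M[:,2].round(3),"F",np.round([o["ft_force"]@ex,o["ft_force"]@ey,o["ft_force"][2]],2),"grip",o["grip_width"].round(3))
E
python3 where.py
```

```text
time: 0.65
tcp_pos: [0.1388, 0.6092, 0.231]
eef_rot: [0.574, 0.819, -0.0, 0.0]
ft_force: [0.2, -0.1, 0.1]
grip_width: 0.0126
time: 1.32
tcp_pos: [0.38, 0.4476, 0.2313]
eef_rot: [0.578, 0.816, 0.0, -0.0]
ft_force: [0.0, 0.8, -0.1]
grip_width: -0.0Traceback (most recent call last):
  File "where.py", line 7, in <module>
    print("t",round(o["time"],2),"carton-frame mm",(np.array([p@ex,p@ey,p[2]])*1000).round(1),"tool x ang vs carton x",round(float(np.degrees(np.arctan2(M[:,0]@ey,M[:,0]@ex))),2),"toolz",M[:,2].round(3),"F",np.round([o["ft_force"]@ex,o["ft_force"]@ey,o["ft_force"][2]],2),"grip",o["grip_width"].round(3))
                                                                                                                                                                                                                                                                                       ^^^^^^^^^^^^^^^^^^^^^
AttributeError: 'float' object has no attribute 'round'
```

```bash
sed -i 's/o\["grip_width"\].round(3)/round(float(o["grip_width"]),3)/' where.py
python3 -m inch '[{"dp":[-29,21.5,0],"turn":0},{"dp":[-29,21.5,0],"turn":0},{"dp":[-29,21.5,0],"turn":0},{"dp":[-29,21.5,0],"turn":0},{"dp":[-29,21.5,0],"turn":0},{"dp":[-29,21.5,0],"turn":0},{"dp":[-29,21.5,0],"turn":0},{"dp":[0,0,0],"turn":0}]'
python3 where.py
```

```text
time: 1.98
tcp_pos: [0.5953, 0.3005, 0.2307]
eef_rot: [0.582, 0.813, -0.001, 0.003]
ft_force: [-0.2, -2.1, 0.3]
grip_width: -0.0
t 1.98 carton-frame mm [  27.2 -103.6  230.7] tool x ang vs carton x -0.85 toolz [ 0.003 -0.005 -1.   ] F [-1.92  0.94  0.28] grip -0.0
```

```bash

python3 -m inch '[{"dp":[-14,14,0],"turn":0},{"dp":[-13,14,0],"turn":0},{"dp":[0,0,20],"turn":0},{"dp":[0,0,30],"turn":0},{"dp":[0,0,30],"turn":0},{"dp":[0,0,20],"turn":0},{"dp":[0,0,5],"turn":0},{"dp":[0,0,0],"turn":0}]'
python3 where.py
python3 - <<'E'
from station import r,cams
import cv2,numpy as np
for n in ["scene","side"]:
    d=cams.get_image(n);c=d["color"][100:320,230:520] if n=="side" else d["color"][130:330,250:500]
    cv2.imwrite(f"pics/{n}1.png",cv2.resize(c[:,:,::-1],None,fx=2.5,fy=2.5))
E
```

```text
time: 2.65
tcp_pos: [0.6231, 0.292, 0.1246]
eef_rot: [0.577, 0.817, -0.002, -0.001]
ft_force: [-0.1, 0.5, 0.9]
grip_width: 0.0001
t 2.65 carton-frame mm [   9.8 -126.9  124.6] tool x ang vs carton x -0.18 toolz [-0.003 -0.002 -1.   ] F [ 0.47 -0.03  0.95] grip 0.0
```

View pics/side1.png

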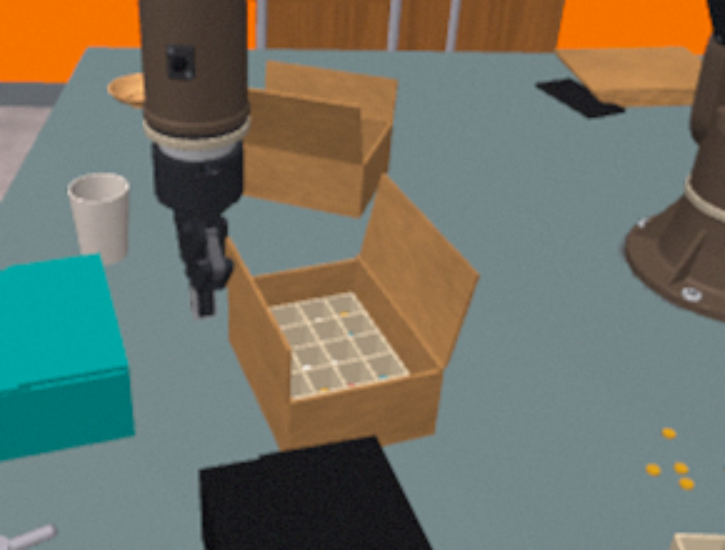

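View pics/scene1.png

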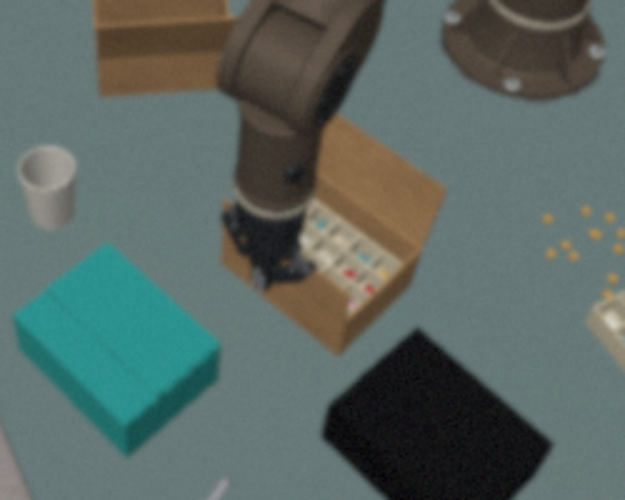

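The TCP is just outside the narrow flap, with the finger at side crop (205,310) and the wide flap clear of the wrist. Pushing the narrow flap over now.

```bash

python3 -m inch '[{"dp":[-4,-20,0],"turn":0},{"dp":[-4,-15,0],"turn":0},{"dp":[0,-12,1],"turn":0},{"dp":[0,-11,3],"turn":0},{"dp":[0,-9,6],"turn":0},{"dp":[0,0,0],"turn":0}]'
python3 where.py
python3 -m inch '[{"dp":[0,-8,7],"turn":0},{"dp":[0,-6,8],"turn":0},{"dp":[0,-4,7],"turn":0},{"dp":[0,0,0],"turn":0},{"dp":[0,0,0],"turn":0}]'
python3 where.py
python3 - <<'E'
from station import r,cams
import cv2,numpy as np
for n in ["side"]:
    d=cams.get_image(n);c=d["color"][100:320,230:520] if n=="side" else d["color"][130:330,250:500]
    cv2.imwrite(f"pics/{n}2.png",cv2.resize(c[:,:,::-1],None,fx=2.5,fy=2.5))
E
```

```text
time: 3.25
tcp_pos: [0.5634, 0.2623, 0.1179]
eef_rot: [0.576, 0.817, 0.001, 0.0]
ft_force: [-0.4, 0.5, 0.1]
grip_width: 0.0002
t 3.25 carton-frame mm [  1.9 -60.7 117.9] tool x ang vs carton x -0.09 toolz [ 0.001  0.001 -1.   ] F [0.56 0.21 0.09] grip 0.0
time: 3.67
tcp_pos: [0.5468, 0.2562, 0.094]
eef_rot: [0.576, 0.818, -0.0, -0.0]
ft_force: [-0.8, -0.6, 0.2]
grip_width: -0.0001
t 3.67 carton-frame mm [  1.8 -42.9  94. ] tool x ang vs carton x -0.05 toolz [-0.001 -0.    -1.   ] F [-0.31  0.93  0.24] grip -0.0
```

View pics/side2.png

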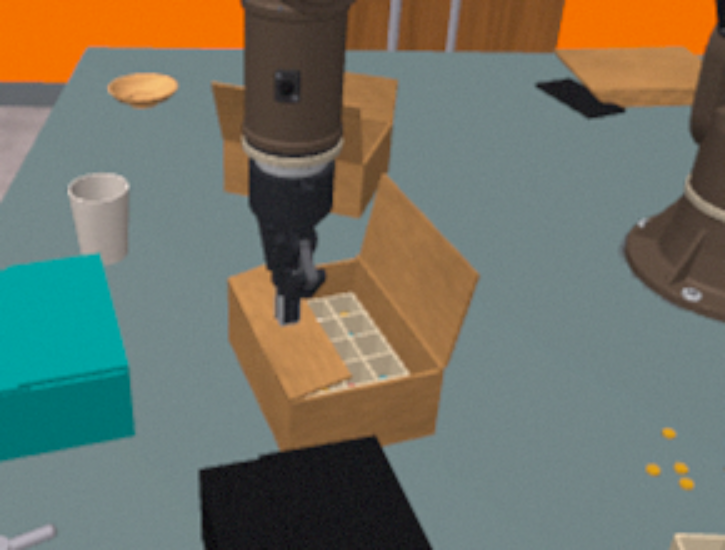

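The narrow flap is almost down, with the finger on it at crop (288,315). I'll press on to about 85 mm.

```bash

python3 -m inch '[{"dp":[0,0,5],"turn":0},{"dp":[0,0,4],"turn":0},{"dp":[0,0,0],"turn":0},{"dp":[0,0,0],"turn":0}]'
python3 where.py
```

```text
time: 4.05
tcp_pos: [0.5469, 0.2561, 0.0849]
eef_rot: [0.576, 0.817, -0.0, -0.0]
ft_force: [-0.8, -0.5, -0.0]
grip_width: -0.0003
t 4.05 carton-frame mm [  1.7 -43.   84.9] tool x ang vs carton x -0.05 toolz [-0.001 -0.    -1.   ] F [-0.26  0.9  -0.05] grip -0.0
```

```bash

python3 -m inch '[{"dp":[0,0,1],"turn":0},{"dp":[0,0,1],"turn":0},{"dp":[0,0,0],"turn":0},{"dp":[0,0,0],"turn":0}]'
python3 where.py
python3 -m inch '[{"dp":[0,0,-20],"turn":0},{"dp":[0,0,-35],"turn":0},{"dp":[0,0,-40],"turn":0},{"dp":[0,0,-40],"turn":0},{"dp":[0,0,-20],"turn":0},{"dp":[0,0,0],"turn":0}]'
python3 where.py
cat > refit.py <<'E'
from station import r,cams
import sys,cv2,numpy as np
from fit import *
t=sys.argv[1]
A=[];
for n in ["side","scene"]:
    d=cams.get_image(n);c=d["color"][100:320,230:520] if n=="side" else d["color"][130:330,250:500]
    cv2.imwrite(f"pics/{n}{t}.png",cv2.resize(c[:,:,::-1],None,fx=2.5,fy=2.5))
    P=cloud(d);m=brown(d)&(d["range_z"]>0)&(P[...,2]>.01)&(P[...,2]<.2);B=P[m]
    B=B[((B[:,:2]>(.36,.09))&(B[:,:2]<(.64,.45))).all(1)]
    A.append(B[::4])
    for lo,g in ((.02,.06),(.02,1.78),(0.02,0.02)):
        pass
    f=least_squares(lambda p:model([.507,.240,1.915,p[0],p[1]],A[-1]),[.05,float(sys.argv[2])],loss="soft_l1",f_scale=.004)
    print(n,"flaps",f.x.round(3))
E
python3 refit.py 3 1.7
```

```text
time: 4.38
tcp_pos: [0.5471, 0.2563, 0.0841]
eef_rot: [0.576, 0.817, 0.0, 0.0]
ft_force: [-2.0, -1.7, 7.7]
grip_width: 0.0001
t 4.38 carton-frame mm [  1.8 -43.3  84.1] tool x ang vs carton x -0.05 toolz [ 0.  0. -1.] F [-0.96  2.48  7.75] grip 0.0
time: 4.88
tcp_pos: [0.5494, 0.2575, 0.2442]
eef_rot: [0.576, 0.817, 0.004, 0.002]
ft_force: [0.9, -0.3, 0.3]
grip_width: 0.0003
t 4.88 carton-frame mm [  2.2 -45.9 244.2] tool x ang vs carton x -0.06 toolz [ 0.008  0.005 -1.   ] F [-0.55 -0.8   0.34] grip 0.0
side flaps [0.015 1.725]
scene flaps [0.027 1.748]
```

View pics/side3.png

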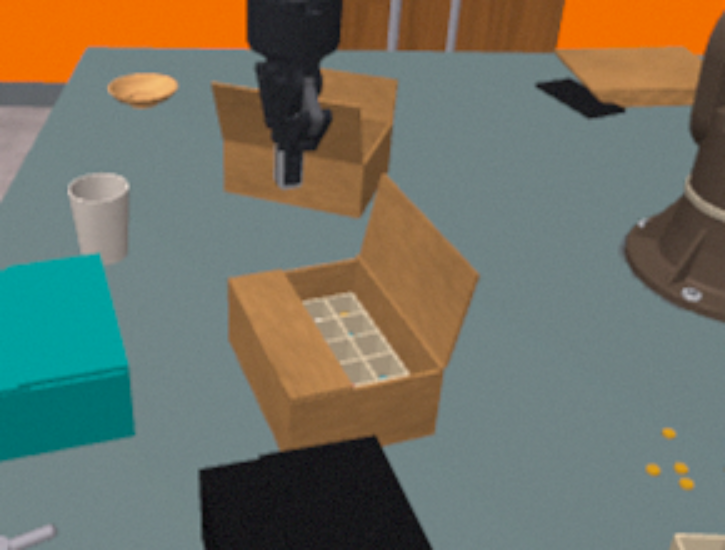

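The narrow flap is flat (fit 0.02 rad) and the wide one is still at about 1.75. Now I'll pass over it to its outside.

```bash

python3 -m inch '[{"dp":[0,-20,0],"turn":0},{"dp":[0,-32,0],"turn":0},{"dp":[0,-32,0],"turn":0},{"dp":[0,-32,0],"turn":0},{"dp":[0,-32,0],"turn":0},{"dp":[0,-25,0],"turn":0},{"dp":[0,-10,0],"turn":0},{"dp":[0,0,0],"turn":0},{"dp":[0,0,0],"turn":0}]'
python3 where.py
```

```text
time: 5.73
tcp_pos: [0.3748, 0.1946, 0.2379]
eef_rot: [0.576, 0.818, -0.0, -0.0]
ft_force: [0.3, 0.4, 0.1]
grip_width: -0.0001
t 5.73 carton-frame mm [  1.9 139.8 237.9] tool x ang vs carton x -0.03 toolz [-0. -0. -1.] F [ 0.27 -0.44  0.06] grip -0.0
```

```bash

python3 -m inch '[{"dp":[0,0,20],"turn":0},{"dp":[0,0,30],"turn":0},{"dp":[0,0,20],"turn":0},{"dp":[0,0,6],"turn":0},{"dp":[0,0,0],"turn":0},{"dp":[0,0,0],"turn":0}]'
python3 where.py; python3 refit.py 4 1.7
```

```text
time: 6.23
tcp_pos: [0.3755, 0.195, 0.1625]
eef_rot: [0.576, 0.817, -0.0, -0.0]
ft_force: [-0.0, 0.4, 0.6]
grip_width: 0.0002
t 6.23 carton-frame mm [  2.  139.  162.5] tool x ang vs carton x -0.07 toolz [-0. -0. -1.] F [ 0.4  -0.12  0.63] grip 0.0
side flaps [0.021 1.724]
scene flaps [0.037 1.737]
```

View pics/side4.png

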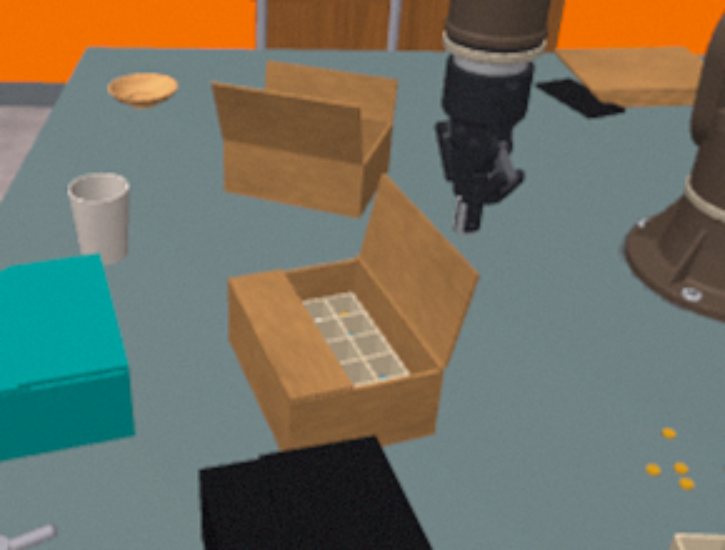

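The finger is at crop (465,220), on the robot's side of the wide flap. Pushing it over along its arc.

```bash

python3 -m inch '[{"dp":[0,21,0],"turn":0},{"dp":[0,16,0],"turn":0},{"dp":[0,16,0],"turn":0},{"dp":[0,16,1],"turn":0},{"dp":[0,16,5],"turn":0},{"dp":[0,14,8],"turn":0},{"dp":[0,0,0],"turn":0}]'
python3 where.py
python3 -m inch '[{"dp":[0,10,9],"turn":0},{"dp":[0,9,11],"turn":0},{"dp":[0,7,11],"turn":0},{"dp":[0,5,11],"turn":0},{"dp":[0,2,9],"turn":0},{"dp":[0,0,5],"turn":0},{"dp":[0,0,0],"turn":0},{"dp":[0,0,0],"turn":0}]'
python3 where.py; python3 refit.py 5 .1
```

```text
time: 6.92
tcp_pos: [0.4705, 0.2289, 0.1485]
eef_rot: [0.576, 0.817, 0.001, 0.001]
ft_force: [0.3, 0.3, 0.2]
grip_width: 0.0001
t 6.92 carton-frame mm [  1.9  38.1 148.5] tool x ang vs carton x -0.08 toolz [ 0.002  0.001 -1.   ] F [ 0.16 -0.41  0.17] grip 0.0
time: 7.58
tcp_pos: [0.4984, 0.2388, 0.0921]
eef_rot: [0.576, 0.818, -0.0, -0.0]
ft_force: [0.0, -0.2, 0.5]
grip_width: 0.0002
t 7.58 carton-frame mm [ 1.8  8.5 92.1] tool x ang vs carton x -0.05 toolz [-0.001 -0.    -1.   ] F [-0.23  0.05  0.52] grip 0.0
side flaps [0.052 0.082]
scene flaps [0.057 0.067]
```

View pics/side5.png

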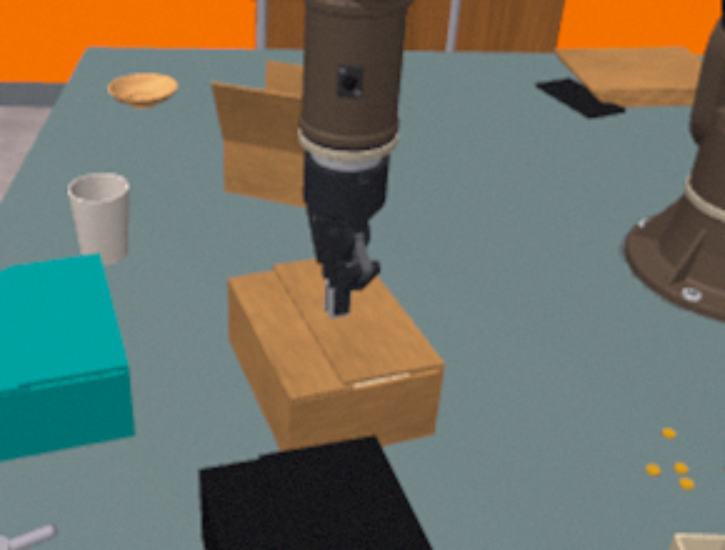

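Both flaps are nearly flat. A light final press down, then retract.

```bash

python3 -m inch '[{"dp":[0,0,3],"turn":0},{"dp":[0,0,2],"turn":0},{"dp":[0,0,0],"turn":0},{"dp":[0,0,0],"turn":0}]'
python3 where.py
python3 -m inch '[{"dp":[0,0,-15],"turn":0},{"dp":[0,0,-35],"turn":0},{"dp":[0,0,-35],"turn":0},{"dp":[0,0,-35],"turn":0},{"dp":[0,0,-20],"turn":0},{"dp":[0,0,0],"turn":0},{"dp":[0,0,0],"turn":0},{"dp":[0,0,0],"turn":0}]'
python3 where.py; python3 refit.py 6 .1
```

```text
time: 8.02
tcp_pos: [0.4992, 0.2393, 0.088]
eef_rot: [0.576, 0.818, 0.001, 0.0]
ft_force: [-2.4, -0.8, 6.4]
grip_width: -0.0002
t 8.02 carton-frame mm [ 1.9  7.6 88. ] tool x ang vs carton x -0.05 toolz [ 0.001  0.001 -1.   ] F [0.06 2.57 6.38] grip -0.0
time: 8.68
tcp_pos: [0.4984, 0.2388, 0.2266]
eef_rot: [0.576, 0.818, -0.0, -0.0]
ft_force: [-0.5, 0.1, -0.2]
grip_width: 0.0003
t 8.68 carton-frame mm [  1.8   8.5 226.6] tool x ang vs carton x -0.05 toolz [-0.001 -0.    -1.   ] F [ 0.29  0.48 -0.24] grip 0.0
side flaps [0.02  0.053]
scene flaps [0.057 0.039]
```

View pics/side6.png

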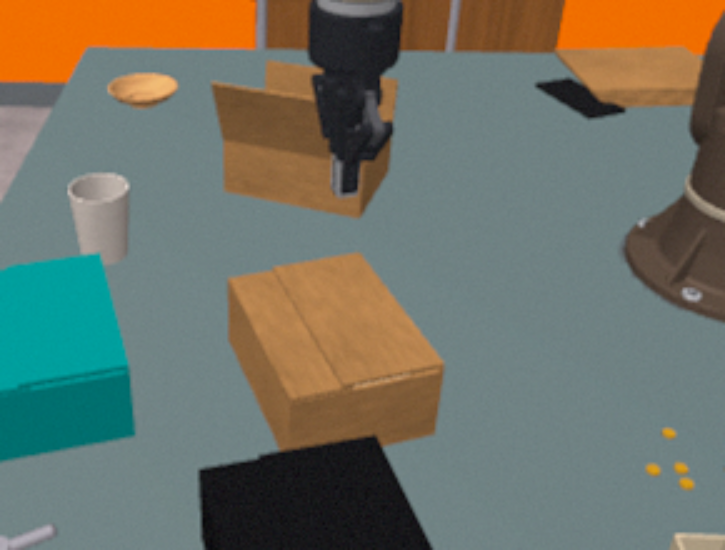

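The packed carton is closed, with the wide flap over the narrow one (crop (330,330)). The empty carton is untouched and the gripper is clear of everything.

```bash
python3 -c "
from station import r
print(r.close_job())"
```

```text
the job is handed in; nothing more can be done
None
```

I closed the packed carton with the shut gripper: first the narrow flap fully down, then the wide flap over it. I handed the job in at about 9 s of the 48 s allowed; it reports no verdict.

- **Order:** the narrow flap measured about 0.02–0.04 rad while the wide one was still at about 1.73 rad.
- **Final flap angles:** the last check put the narrow flap at 0.02 rad (side camera) and 0.06 rad (scene camera), and the wide flap at 0.05 and 0.04 rad. All are below the 0.18 rad limit. The cameras differ by up to 0.04 rad.
- **Forces:** the largest upward push I read on the tool was about 8 N, while pressing the narrow flap down. At the end the gripper stood about 14 cm above the carton, touching nothing.
- **Empty carton:** I never went near it, and it looked unchanged and still open in the last picture.

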